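# Warm a jar of jam for five clicks

### The arm

A 6-joint arm with a two-finger parallel gripper is mounted at the origin on a cart in front of the work surface, level with it; the furniture and walls round the work are solid. World frame = base frame: x ahead of the robot, y to its left, z up, the work surface at z = 0. Lengths are in m, angles in degrees, forces in N, time in s.
With the tool pointing down it reaches from about 0.35 to 0.875 m from the base axis. Payload 4.2 kg.
Tool frame: the origin (TCP) lies between the finger pads; the fingertips stand arm.finger_overhang ahead of it and the grasp point (between the pads) lies 8 mm behind it (arm.finger_overhang is the distance from the TCP to the fingertips, in m); z points along the fingers, y is the line along which they close (so a half turn about z gives the same grasp; the last joint's range is limited). The gripper opens to 85 mm and grips with 20 to 120 N. Pads are 22 mm wide; open, the fingers measure 114 mm over their backs; the gripper's body (76 mm by 85 mm) begins 54 mm behind the grasp point. The pads swing forward as they close: fully open they stand 13 mm farther back than shut.
Start: joints at [90.218, 22.042, 0.453, 0, -68.411, -14.817], TCP at [0.158, 0.605, 0.242] pointing down, gripper open.
Joint ranges: [-179.83, 179.83], [-69.29, 118.12], [-61.27, 80.66], [-181.25, 117.63], [-171.15, -9.14], [-177.46, 177.46]. Speed limits (degrees/s): [159.86, 159.86, 180, 180, 180, 180].

### API

Orientations are given as a 3x3 rotation matrix whose columns are the frame's x, y, z axes.
In Python, from station import arm gives the robot as it stands.
- The arm moves only by the shell command python3 drive.py FILE [FORCE], which reads ROWS from the file FILE. ROWS is a JSON list of rows, 1 to 5 of them, each written [opening, [dx, dy, dz], [rx, ry, rz]]: the finger opening in m, then dx, dy, dz in m, then a rotation vector rx, ry, rz in degrees; each row is the pose to reach, as a shift and turn from the pose commanded when the command began, along the tool's axes at that moment; what a row does not reach only later rows make up. A row lasts 1/8 s, in which the tool goes at most 0.0625 m and 10.7 degrees, less where a joint would pass 70% of its speed; a pose out of reach is approached as far as the arm can. The fingers move at their own pace and stop on an object; FORCE is the grip in N (left out, the last holds). Time passes only in rows, so rows that do not move let the fingers close. It prints the time, the measured TCP pose, the force, the opening and the grip force at its end. Input that does not fit is refused with a message, and nothing moves.
- arm.get_state(): the state, without advancing time (a new reading comes with each control period).
- arm.read_camera(name): name is "side" or "top" or "wrist"; returns a dict with "img" (480x640x3 uint8, red, green, blue), "z_map" (480x640 float32, m along the optical axis (not along the pixel's ray), 0 where there is no reading), "vfov" (degrees; the focal length in pixels is half the picture's height over the tangent of half this angle, whatever the lens; pixels are square), "cx", "cy" (the principal point, pixels), "k1" (the pictures are not rectified: a ray, as slopes to the right and down, at radius r is drawn at 1 + k1 r^2 times it, then the intrinsics apply), "position" and "attitude" of the camera in the world. Camera axes: x right, y down, z forward; pixel columns grow to the right and rows downward; lengths in m; the calibration is good to about 2 mm. A picture is of the moment at which its call begins.
- arm.finish_job(): hands the job in; it is judged then, once.
The state is a dict: "time_s": time; "q": joint angles; "joint_velocities": joint speeds; "joint_efforts": joint torques, N m; "position": TCP position; "orientation": TCP orientation; "ft_force": force on the tool from outside, world axes, zero at the start; "wrist_torque": the same for the moment, N m; "finger_gap": finger opening in m; "grasp_force": force on a finger pad.
Only numpy, scipy, OpenCV 4.12 (cv2) and the standard library are available. Lean on these libraries where they do the work, as an engineer would, in place of code of your own. Each camera call takes 0.05 s, during which the arm holds its last target. There are 200 camera calls.

### The job

Stand the little jam jar upright in the open well of the jar warmer and let go of it, then slide the warmer's cover fully shut over it. After that turn the timer dial clockwise to exactly five clicks from its off stop (it may be standing a click or two on already), let go of it, and only then press the start button all the way in and release it. Do not knock over or push away the other things on the counter.

Things in the scene. Friction and masses are not known exactly. Their poses are not given: they have to be found in the camera images.
- jam_jar: small round jam jar with a white screw lid, 45 mm in diameter, 50 mm high, about 60 g, loose on the counter (its place is swapped with those of the two cups and the tape roll); origin at the centre of its underside, z up. Grasp it across its diameter from above, at 30 to 40 mm height.
- warmer: fixed low steel jar warmer, 130 mm deep (x), 375 mm wide (y -195 to +180), yaw within 0.2 rad; origin on the counter under its middle, x away from the robot, y left, z up. Left part (y 20 to 180): control wedge, face sloping 35 degrees from level towards the robot, 22 mm high in front, 93 mm at the back. Middle: open well. Right (y -195 to -85): deck 68 mm high on which the open cover lies.
- well (a point): centre of the well's floor, 14 mm above the counter; axes as the warmer's. The well is 75 mm wide along the warmer's x and 95 mm long along its y, its rim 68 mm above the counter (54 mm deep), so there is room for fingers on the +y and -y sides of the jar.
- cover (a joint): the flat sliding aluminium cover, m: 0 = shut over the well, 0.100 = fully open (slid to the warmer's -y, to the right). Starts open by 0.092 m or more. Slides with about 2 N of friction and stays where it is left; it shuts against a stop. Fully shut means under 0.008.
- cover_handle (a point): centre of the cover's handle, an upright black bar 50 mm long along the warmer's x, 12 mm thick along its y, rising 26 mm above the cover's top (handle top 10 mm above this point, 101 mm above the counter); this point moves with the cover; axes as the warmer's.
- dial (a joint): timer dial, rad, clockwise seen facing the panel: 0 = off, at a stop, pointer up the slope at the long white mark. A detent every 30 degrees (0.5236), white ticks: off, 1 to 7, stop at 7. Let go within a third of a click of a detent it springs into it (nearer midway it may stay); leaving one takes about 0.17 N m. Five clicks = 2.618. Starts at off, 1 or 2.
- dial_grip (a point): on the dial's axis, at the height to grip its black bar: 46 mm long, 12 thick, 30 high (17.5 below this point to 12.5 above it); panel face 33 mm below. Axes turn with the dial: z out of the panel along the dial's axis (35 degrees from vertical, leaning to the robot), x along the bar to its white pointer line, y across the 12 mm. Pinch across y, tool along -z, and turn.
- start (a joint): the start button's travel, m: 0 = out, 0.006 = fully in; a spring button that needs 4 N along the panel's normal to go fully in and comes back when released. Pressed counts from 0.004.
- start_top (a point): centre of the start button's round black cap, 26 mm in diameter, on the sloping panel 72 mm to the left of the dial's axis; z out of the panel (35 degrees from vertical), the way to press is -z; cap top 21 mm above the panel's face.
- cup_a: clear lidded cup of biscuits, 99 mm in diameter, 104 mm high, a bystander; origin under its centre
- cup_b: clear lidded cup of biscuits, 99 mm in diameter, 104 mm high, a bystander; origin under its centre
- tape: roll of brown tape, 93 mm in diameter, 48 mm high, standing flat, a bystander; origin under its centre
- bell: counter bell, 62 mm in diameter, 48 mm high, in front of the warmer, a bystander; origin under its centre
- sanitiser: pump bottle, 60 x 77 mm, 173 mm high, at the right, a bystander; origin under its centre
- cookie: flow-wrapped cookie, 100 x 124 x 35 mm, lying at the right, a bystander; origin under its centre
- brush: pastry brush, 176 mm long (its y), 36 mm wide, 11 mm high, lying in front of the warmer, a bystander; origin under its centre

How it is judged (in metres and radians):
On the way, in this order (a step that is already met when the one before it is completed fails the run):
1. the jar stands in the well, let go (horizontal distance between jam_jar and well below 0.035 m and z of jam_jar in the frame of well below 0.008 m and angle between jam_jar's own z axis and vertical below 0.2 rad and contact force between the fingers and jam_jar below 0.2 N and value of joint cover above 0.03 m), for 0.2 s.
2. the cover is shut over the jar (horizontal distance between jam_jar and well below 0.035 m and z of jam_jar in the frame of well below 0.008 m and angle between jam_jar's own z axis and vertical below 0.2 rad and value of joint cover below 0.008 m), for 0.2 s.
3. the dial rests at the fifth click, let go (value of joint dial between 2.468 and 2.768 rad and value of joint cover below 0.008 m and contact force between the fingers and dial below 0.2 N), for 0.2 s.
4. the start button is pressed in (value of joint dial between 2.468 and 2.768 rad and value of joint cover below 0.008 m and value of joint start above 0.004 m), for 0.02 s.
5. the start button is out again (value of joint dial between 2.468 and 2.768 rad and value of joint cover below 0.008 m and value of joint start below 0.002 m), for 0.2 s.
At the end, for the whole second after the job is handed in: the jar stands upright (within 0.2 rad) on the well's floor, within 35 mm of its centre, at rest; the cover is shut (under 8 mm); the dial is at the fifth click (within 0.15 rad of 2.618); the start button has been pressed after that and is out again (all of step 5 and horizontal distance between jam_jar and well below 0.035 m and z of jam_jar in the frame of well below 0.008 m and angle between jam_jar's own z axis and vertical below 0.2 rad and linear speed of jam_jar below 0.02 m/s); the robot touches nothing.
It fails at once if start pressed before the cover is shut and the dial stands at the fifth click (value of joint start above 0.004 m and not (value of joint dial between 2.468 and 2.768 rad and value of joint cover below 0.008 m)).
It fails at once if a bystander is pushed more than 30 mm or knocked over (distance of any of cup_a, cup_b, tape, bell, sanitiser, cookie, brush from where it was at the start of the episode above 0.03 m or angle between any of cup_a, cup_b, tape, bell, sanitiser, cookie, brush's own z axis and vertical above 0.5 rad).
It also fails if it takes over 67 s, if anything falls off the work surface, if the arm or the gripper's body presses on something with over 40 N, if the wrist force passes 120 N, or if a joint passes its speed limit or range.

## Working session

There is one attempt and no reset: what is moved stays moved. The work goes in short steps, Python scripts to look and compute and a shell command to move; the robot and the scene stay as the last step left them, time stands still between calls to the robot, and variables do not carry over. Pictures are saved under pics/ and viewed, at most 10 in all, crops included, and the job is handed in when it is done.

```bash
ls; mkdir -p pics
cat > h.py <<'E'
import numpy as np, cv2, pickle
from station import arm
def grab(n):
    c=arm.read_camera(n); pickle.dump(c,open(f'pics/{n}.pkl','wb')); return c
def load(n): return pickle.load(open(f'pics/{n}.pkl','rb'))
def K(c):
    f=240/np.tan(np.radians(c['vfov'])/2); return np.array([[f,0,c['cx']],[0,f,c['cy']],[0,0,1.]])
def rays(c,px):
    p=(np.asarray(px,float).reshape(-1,2)-[c['cx'],c['cy']])/K(c)[0,0]; u=p.copy()
    for _ in range(20): u=p/(1+c['k1']*(u**2).sum(1,keepdims=True))
    return np.c_[u,np.ones(len(u))]@np.array(c['attitude']).T
def onplane(c,px,z):
    d=rays(c,px); o=np.array(c['position']); return o+d*((z-o[2])/d[:,2:])
def bydepth(c,px):
    px=np.asarray(px).reshape(-1,2); d=rays(c,px); zz=c['z_map'][px[:,1].astype(int),px[:,0].astype(int)]
    return np.array(c['position'])+d*zz[:,None]
def cloud(c):
    v,u=np.mgrid[:480,:640]; return bydepth(c,np.c_[u.ravel(),v.ravel()]).reshape(480,640,3)
def project(c,P):
    q=(np.asarray(P)-c['position'])@np.array(c['attitude']); s=q[...,:2]/q[...,2:]
    return s*(1+c['k1']*(s**2).sum(-1,keepdims=True))*K(c)[0,0]+[c['cx'],c['cy']]
E
python3 - <<'E'
from h import *
for n in('top','side'):
    c=grab(n); cv2.imwrite(f'pics/{n}.png',c['img'][...,::-1]); print(n,c['vfov'],c['k1'],c['position'],np.round(c['attitude'],3).tolist())
s=arm.get_state(); print(s['position'],np.round(s['orientation'],3).tolist(),s['time_s'],arm.finger_overhang)
E
```

```text
drive.py
pics
station.py
top 57.20984114616517 -0.011402627405947014 [ 0.29980661 -0.06044949  1.18541061] [[-0.018, -0.987, 0.158], [-1.0, 0.016, -0.012], [0.009, -0.158, -0.987]]
side 48.59183186914206 -0.03767480960251384 [0.36474536 1.05103316 0.85587172] [[-0.995, -0.049, 0.089], [-0.101, 0.559, -0.823], [-0.009, -0.828, -0.561]]
[0.15740715 0.60432722 0.24134634] [[0.968, -0.252, -0.0], [-0.252, -0.968, -0.002], [0.0, 0.002, -1.0]] 0.1 0.011
```

View pics/top.png

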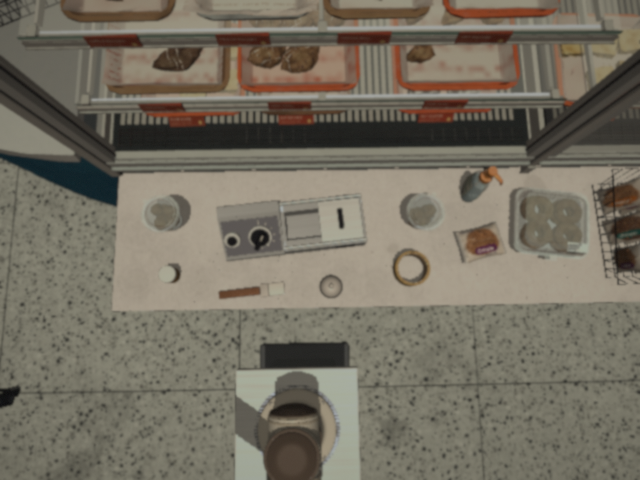

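View pics/side.png

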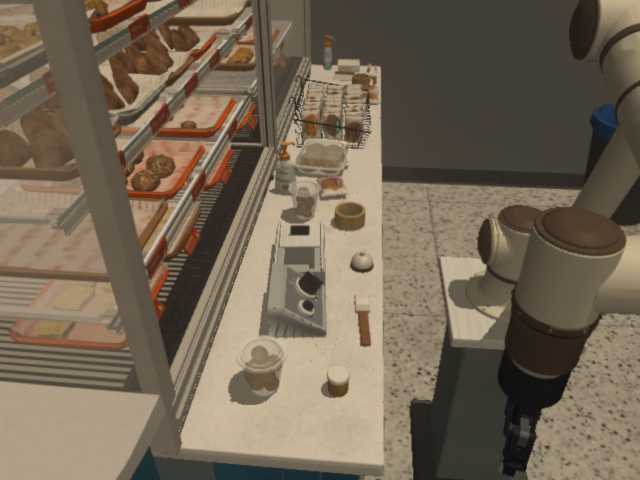

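The top view shows the jar lid at (169,273), the warmer spanning (218–366, 195–260) with dial (260,238), button (232,241), well (303,222) and handle (341,216). In the side view the jar is at (338,380). Next I measure.

Run:
```python
from h import *
t,s=load('top'),load('side')
Ct,Cs=cloud(t),cloud(s)
def blob(C,c,r0,zlo,zhi,rad):
    m=(np.hypot(C[...,0]-r0[0],C[...,1]-r0[1])<rad)&(C[...,2]>zlo)&(C[...,2]<zhi); P=C[m]; return P
j=bydepth(t,[[169,272]])[0]; js=bydepth(s,[[338,374]])[0]; print('jar',j,js)
for C in(Ct,Cs):
    P=blob(C,None,j,.04,.07,.05); print(len(P),P.mean(0),P.min(0),P.max(0),np.median(P[:,2]))
    P=blob(C,None,j,-.02,.012,.12); print('counter z',np.median(P[:,2]))
for n,c,pts in(('top',t,dict(dial=(260,238),btn=(232,240),handle=(341,216),well=(303,222),bell=(331,286))),('side',s,dict(dial=(311,283),btn=(307,305),handle=(300,230)))):
    for k,p in pts.items(): print(n,k,bydepth(c,[p])[0].round(4))
# warmer outline: deck/cover plane points
m=(Ct[...,2]>.06)&(Ct[...,2]<.085); m[:190]=0;m[262:]=0;m[:,:280]=0;m[:,372:]=0
P=Ct[m];print(cv2.minAreaRect(P[:,:2].astype(np.float32)),np.percentile(P[:,2],[10,50,90]))
# wedge plane
m=(Ct[...,2]>.02)&(Ct[...,2]<.1);m[:195]=0;m[262:]=0;m[:,:215]=0;m[:,372:]=0
P=Ct[m];r=cv2.minAreaRect(P[:,:2].astype(np.float32));print('warmer',r)
im=cv2.resize(t['img'][185:300,205:380],None,fx=4,fy=4,interpolation=cv2.INTER_CUBIC);cv2.imwrite('pics/tc.png',im[...,::-1])
im=cv2.resize(s['img'][215:340,255:345],None,fx=4.5,fy=4.5,interpolation=cv2.INTER_CUBIC);cv2.imwrite('pics/sc.png',im[...,::-1])
```

```text
jar [0.40408589 0.32601347 0.04667625] [0.39654545 0.32966904 0.04595316]
249 [0.4000198  0.33028497 0.04890144] [0.37819484 0.30913891 0.04014231] [0.42243376 0.35421791 0.05573406] 0.04905211807315735
counter z 0.00038639240734306135
360 [0.39632788 0.3330658  0.04840603] [0.37453455 0.3078082  0.04003983] [0.41842876 0.35362131 0.0561499 ] 0.04890834940047012
counter z -0.00011921081150284563
top dial [0.4806 0.0843 0.099 ]
top btn [0.4793 0.1573 0.083 ]
top handle [ 0.5333 -0.1195  0.0998]
top well [ 0.5366 -0.0207  0.0152]
top bell [ 0.3606 -0.092   0.051 ]
side dial [0.4749 0.0918 0.0809]
side btn [0.4762 0.165  0.077 ]
side handle [ 0.5256 -0.1136  0.0916]
((0.5266527533531189, -0.07121769338846207), (0.13122381269931793, 0.2209703028202057), 5.777925491333008) [0.06646385 0.07361758 0.07773189]
warmer ((0.5191314220428467, 0.005290970206260681), (0.132089301943779, 0.3746564984321594), 5.496230602264404)
```

View pics/tc.png

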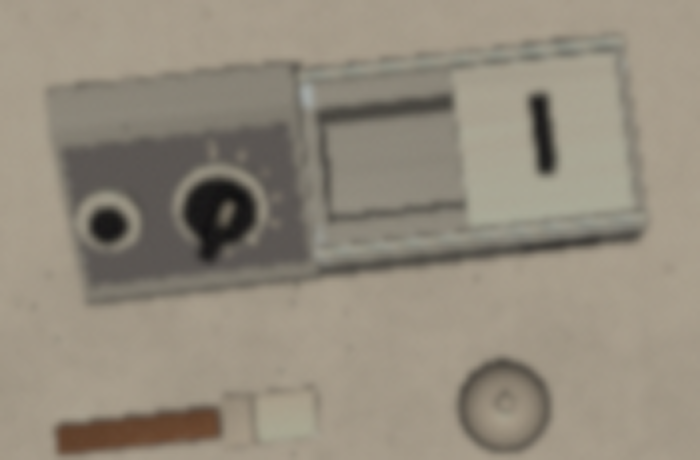

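```bash
cat >> h.py <<'E'
from scipy.spatial.transform import Rotation as Rot
YAW=np.radians(5.6); RW=Rot.from_euler('z',YAW).as_matrix(); OW=np.array([.5184,.0128,0])
DOWN=RW@np.diag([1,-1,-1.])   # tool y = -warmer y, z down
def go(p,R=None):
    s=arm.get_state(); R0=np.array(s['orientation']); d=R0.T@(np.asarray(p)-s['position'])
    rv=np.degrees(Rot.from_matrix(R0.T@R).as_rotvec()) if R is not None else np.zeros(3)
    print('tool d',d.round(4),'rv',rv.round(2),'| pos',np.round(s['position'],4),'F',np.round(s['ft_force'],1),'t',round(s['time_s'],2),'gap',round(s['finger_gap'],4))
E
python3 -c "
from h import *
go([.398,.3315,.12],DOWN)"
echo '[[0.085,[0.06,0.04,0.024],[0,0,-5]],[0.085,[0.12,0.08,0.049],[0,0,-10]],[0.085,[0.18,0.12,0.073],[0,0,-15]],[0.085,[0.235,0.16,0.097],[0,0,-20.2]],[0.085,[0.28,0.19,0.11],[0,0,-20.2]]]' > mv.in && python3 drive.py mv.in; python3 -c "
from h import *
go([.398,.3315,.12],DOWN)"
```

```text
time_s: 0.72
position: [0.3539, 0.38, 0.1435]
orientation: [[0.995, 0.099, -0.0], [0.099, -0.995, -0.001], [-0.0, 0.001, -1.0]]
ft_force: [1.0, -0.0, -0.4]
finger_gap: 0.085
grasp_force: 0.0
tool d [0.0391 0.0526 0.0235] rv [0.04 0.03 0.06] | pos [0.3539 0.38   0.1435] F [ 1.  -0.  -0.4] t 0.72 gap 0.085
```

```bash
echo '[[0.085,[0,0,0],[0,0,0]],[0.085,[0,0,0],[0,0,0]]]' > mv.in && python3 drive.py mv.in
python3 - <<'E'
from h import *
go([.398,.3315,.12],DOWN)
c=grab('wrist'); cv2.imwrite('pics/w1.png',c['img'][...,::-1]); C=cloud(c)
m=(np.hypot(C[...,0]-.398,C[...,1]-.3315)<.05)&(C[...,2]>.044)&(C[...,2]<.06); P=C[m]
print(len(P),P.mean(0),P.min(0),P.max(0))
if len(P)>20: print(cv2.minEnclosingCircle(P[:,:2].astype(np.float32)))
E
```

```text
time_s: 0.98
position: [0.3535, 0.382, 0.1445]
orientation: [[0.995, 0.097, 0.0], [0.097, -0.995, 0.0], [0.0, -0.0, -1.0]]
ft_force: [-1.3, 0.1, 0.7]
finger_gap: 0.0849
grasp_force: 0.0
tool d [0.0394 0.0546 0.0245] rv [-0.02 -0.02 -0.03] | pos [0.3535 0.382  0.1445] F [-1.3  0.1  0.7] t 0.97 gap 0.0849
3754 [0.39912017 0.32971659 0.04957282] [0.37608712 0.30624614 0.04412579] [0.42085976 0.35158389 0.05196287]
((0.3986096978187561, 0.328914999961853), 0.022773852571845055)
```

View pics/w1.png

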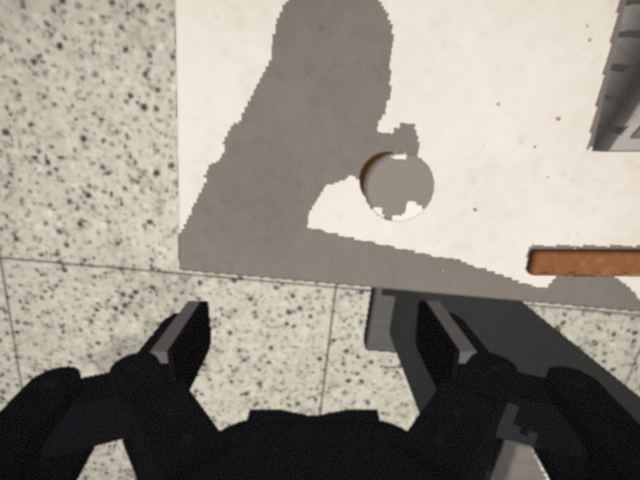

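The wrist view shows the lid at (403,185): jar at (0.3987, 0.329), radius 22.8 mm, top 50 mm. These agree with the other two views. Now I approach and grasp.

```bash
echo '[[0.085,[0.03,0.042,0.02],[0,0,0]],[0.085,[0.04,0.057,0.05],[0,0,0]],[0.085,[0.04,0.057,0.09],[0,0,0]],[0.085,[0.04,0.057,0.117],[0,0,0]],[0.085,[0.04,0.057,0.117],[0,0,0]]]' > mv.in && python3 drive.py mv.in 25; echo '[[0.03,[0,0,0],[0,0,0]],[0.03,[0,0,0],[0,0,0]],[0.03,[0,0,0],[0,0,0]],[0.03,[0,0,0],[0,0,0]],[0.03,[0,0,0],[0,0,0]]]' > mv.in && python3 drive.py mv.in; python3 -c "
from h import *
W=OW+RW@[0,-.0325,0];print(W)
go([.3987,.329,.027],DOWN);go([W[0],W[1],.12],DOWN)"
```

```text
time_s: 1.65
position: [0.3974, 0.3293, 0.026]
orientation: [[0.995, 0.1, -0.002], [0.1, -0.995, -0.003], [-0.002, 0.003, -1.0]]
ft_force: [0.3, 0.4, 0.8]
finger_gap: 0.0848
grasp_force: 0.0
time_s: 2.28
position: [0.3992, 0.3301, 0.0289]
orientation: [[0.995, 0.098, 0.002], [0.098, -0.995, 0.003], [0.002, -0.002, -1.0]]
ft_force: [-2.1, 0.9, 6.8]
finger_gap: 0.0432
grasp_force: 25.1
[ 0.52157144 -0.01954489  0.        ]
tool d [-0.0006  0.001   0.0019] rv [-0.13 -0.12  0.03] | pos [0.3992 0.3301 0.0289] F [-2.1  0.9  6.8] t 2.27 gap 0.0432
tool d [ 0.0877  0.3597 -0.0918] rv [-0.13 -0.12  0.03] | pos [0.3992 0.3301 0.0289] F [-2.1  0.9  6.8] t 2.27 gap 0.0432
```

```bash
echo '[[0.03,[0,0,-0.06],[0,0,0]],[0.03,[0,0,-0.12],[0,0,0]],[0.03,[0,0.03,-0.16],[0,0,0]],[0.03,[0.01,0.085,-0.17],[0,0,0]],[0.03,[0.02,0.14,-0.17],[0,0,0]]]' > mv.in && python3 drive.py mv.in ; echo '[[0.03,[0.01,0.05,0],[0,0,0]],[0.03,[0.02,0.1,0],[0,0,0]],[0.03,[0.03,0.14,0],[0,0,0]],[0.03,[0.03,0.15,0],[0,0,0]],[0.03,[0.03,0.15,0],[0,0,0]]]' > mv.in && python3 drive.py mv.in
python3 - <<'E'
from h import *
c=grab('wrist'); cv2.imwrite('pics/w2.png',c['img'][...,::-1])
go([.52157,-.01954,.12],DOWN)
E
```

```text
time_s: 2.9
position: [0.4325, 0.1906, 0.1989]
orientation: [[0.995, 0.099, 0.002], [0.099, -0.995, 0.003], [0.003, -0.002, -1.0]]
ft_force: [-0.0, -1.2, -0.5]
finger_gap: 0.0436
grasp_force: 26.1
time_s: 3.52
position: [0.4763, 0.0449, 0.1973]
orientation: [[0.995, 0.096, -0.0], [0.096, -0.995, 0.0], [-0.0, -0.0, -1.0]]
ft_force: [-0.6, 0.5, -0.6]
finger_gap: 0.0438
grasp_force: 26.1
tool d [0.0387 0.0692 0.0773] rv [-0.02  0.01 -0.01] | pos [0.4763 0.0455 0.1974] F [-0.3  0.9 -0.3] t 3.58 gap 0.0431
```

View pics/w2.png

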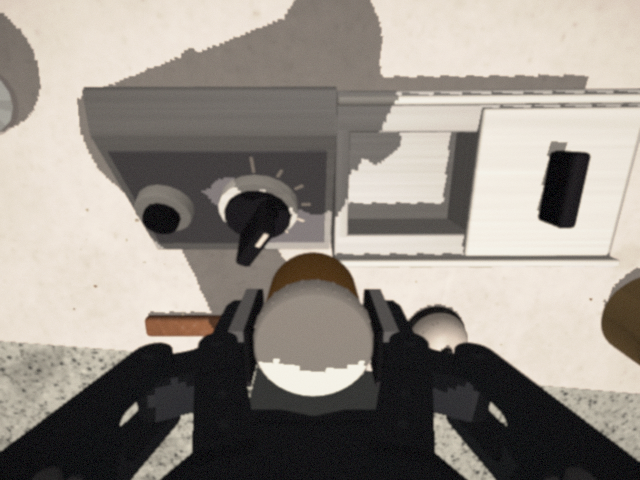

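The wrist view shows the well rim opening from about (346,131) to (480,235), the handle at (565,188), the dial bar around (262,235) with its white line at (262,240), and the button at (160,215). Next I fit these numerically.

Run:
```python
from h import *
c=load('wrist'); C=cloud(c); Wf=(C-OW)@RW   # warmer frame
z=Wf[...,2]; x=Wf[...,0]; y=Wf[...,1]
fl=(abs(z-.014)<.005)&(y<.03)&(y>-.1)&(abs(x)<.05); print('floor',fl.sum(),np.median(z[fl]),np.percentile(x[fl],[1,99]),np.percentile(y[fl],[1,99]))
for lab,px in dict(rimfront=(400,236),rimfront2=(400,240),backrim=(400,128),left=(343,180),left2=(340,200),outfront=(400,256),outback=(380,98)).items(): print(lab,((bydepth(c,[px])-OW)@RW)[0].round(4))
h=(z>.092)&(z<.108)&(y<-.09); print('handle',h.sum(),np.median(z[h]),np.percentile(x[h],[2,98]),np.percentile(y[h],[2,98]))
# panel
a=np.radians(35); n=np.array([-np.sin(a),0,np.cos(a)]); up=np.array([np.cos(a),0,np.sin(a)])
pm=(y>.03)&(y<.17)&(x>-.06)&(x<.03); d=Wf@n; hist=np.histogram(d[pm],bins=60); i=hist[0].argmax(); d0=np.median(d[pm&(d>hist[1][i]-.002)&(d<hist[1][i+1]+.002)]); print('panel d0',d0)
hh=d-d0; s=Wf@up
bar=pm&(hh>.038)&(hh<.055)&(y<.12); B=np.c_[s[bar],y[bar]]; print('bar',bar.sum(),hh[bar].max(),cv2.minAreaRect(B.astype(np.float32)))
base=pm&(hh>.008)&(hh<.02)&(y<.12); print('base',base.sum(),cv2.minEnclosingCircle(np.c_[s[base],y[base]].astype(np.float32)))
g=c['img'].min(2); w=bar&(g>130); print('white',w.sum(), s[w].mean() if w.any() else 0, y[w].mean() if w.any() else 0)
bt=pm&(hh>.017)&(hh<.026)&(y>.12); print('btn',bt.sum(),np.median(hh[bt]),cv2.minEnclosingCircle(np.c_[s[bt],y[bt]].astype(np.float32)))
np.save('d0.npy',d0)
```

```text
floor 9000 0.014608576884038216 [-0.04000106  0.03425194] [-0.08642565  0.0025811 ]
rimfront [-0.0412 -0.0318  0.0691]
rimfront2 [-0.0444 -0.032   0.0689]
backrim [ 0.0379 -0.0263  0.0684]
left [0.0016 0.0129 0.0683]
left2 [-0.0131  0.0149  0.0693]
outfront [-0.0575 -0.033   0.0688]
outback [ 0.0566 -0.0093  0.0791]
handle 1980 0.10064592581927279 [-0.02537934  0.02203572] [-0.13861311 -0.12741022]
panel d0 0.058453778903390013
bar 860 0.047356502427264954 ((0.020216472446918488, 0.07719169557094574), (0.012186271138489246, 0.045995086431503296), 58.485321044921875)
base 2572 ((0.019689662382006645, 0.07713106274604797), 0.030202852562069893)
white 74 0.03221569537891476 0.06938165416523544
btn 718 0.02085439216050739 ((0.019419249147176743, 0.1482931226491928), 0.01340174674987793)
```

```bash
echo '[[0.03,[0.02,0.04,0],[0,0,0]],[0.03,[0.037,0.072,0],[0,0,0]],[0.03,[0.0375,0.0725,0.05],[0,0,0]],[0.03,[0.0375,0.0725,0.077],[0,0,0]],[0.03,[0.0375,0.0725,0.077],[0,0,0]]]' > mv.in && python3 drive.py mv.in ; python3 -c "
from h import *
W=OW+RW@[-.0015,-.035,0];print(W)
go([W[0],W[1],.044],DOWN)"
```

```text
time_s: 4.2
position: [0.5196, -0.0224, 0.1185]
orientation: [[0.995, 0.099, -0.005], [0.099, -0.995, -0.001], [-0.005, 0.001, -1.0]]
ft_force: [-0.2, -0.6, -0.4]
finger_gap: 0.0431
grasp_force: 26.1
[ 0.52032256 -0.02217933  0.        ]
tool d [ 0.0012 -0.0002  0.0745] rv [0.04 0.3  0.09] | pos [ 0.5196 -0.0224  0.1185] F [-0.2 -0.6 -0.4] t 4.2 gap 0.0431
```

```bash
echo '[[0.03,[0,0,0.03],[0,0,0]],[0.03,[0,0,0.055],[0,0,0]],[0.03,[0,0,0.068],[0,0,0]],[0.03,[0,0,0.074],[0,0,0]],[0.03,[0,0,0.075],[0,0,0]]]' > mv.in && python3 drive.py mv.in ; python3 -c "
from h import *
W=OW+RW@[-.0015,-.035,0]
go([W[0],W[1],.044],DOWN)"
```

```text
time_s: 4.82
position: [0.5217, -0.0229, 0.046]
orientation: [[0.995, 0.098, 0.001], [0.098, -0.995, 0.0], [0.001, -0.0, -1.0]]
ft_force: [0.1, 0.3, -1.0]
finger_gap: 0.0431
grasp_force: 26.1
tool d [-0.0013 -0.0008  0.002 ] rv [-0.   -0.07  0.04] | pos [ 0.5217 -0.0229  0.046 ] F [ 0.1  0.3 -1. ] t 4.83 gap 0.0431
```

```bash
echo '[[0.03,[0,0,0.002],[0,0,0]],[0.03,[0,0,0.003],[0,0,0]],[0.03,[0,0,0.003],[0,0,0]]]' > mv.in && python3 drive.py mv.in; echo '[[0.056,[0,0,0],[0,0,0]],[0.056,[0,0,0],[0,0,0]],[0.056,[0,0,0],[0,0,0]],[0.056,[0,0,0],[0,0,0]]]' > mv.in && python3 drive.py mv.in
```

```text
time_s: 5.2
position: [0.5214, -0.0232, 0.0429]
orientation: [[0.995, 0.098, 0.001], [0.098, -0.995, 0.0], [0.001, -0.0, -1.0]]
ft_force: [-0.0, 0.6, 1.5]
finger_gap: 0.0437
grasp_force: 26.2
time_s: 5.7
position: [0.5214, -0.0231, 0.0426]
orientation: [[0.995, 0.098, 0.001], [0.098, -0.995, 0.0], [0.001, -0.0, -1.0]]
ft_force: [-0.5, 2.1, 1.9]
finger_gap: 0.0561
grasp_force: 1.4
```

```bash
echo '[[0.052,[0,0,0],[0,0,0]],[0.052,[0,0,0],[0,0,0]],[0.052,[0,0,0],[0,0,0]]]' > mv.in && python3 drive.py mv.in
```

```text
time_s: 6.08
position: [0.5212, -0.0234, 0.0425]
orientation: [[0.995, 0.098, 0.0], [0.098, -0.995, -0.0], [0.0, 0.0, -1.0]]
ft_force: [1.0, 0.3, 2.0]
finger_gap: 0.052
grasp_force: 0.8
```

Now I raise slowly and look.

```bash
echo '[[0.052,[0,0,-0.01],[0,0,0]],[0.052,[0,0,-0.025],[0,0,0]],[0.052,[0,0,-0.05],[0,0,0]],[0.052,[0,0,-0.1],[0,0,0]],[0.052,[-0.04,0,-0.14],[0,0,0]]]' > mv.in && python3 drive.py mv.in; echo '[[0.02,[-0.045,0.03,-0.02],[0,0,0]],[0.0,[-0.05,0.06,-0.02],[0,0,0]],[0,[-0.05,0.06,-0.02],[0,0,0]]]' > mv.in && python3 drive.py mv.in
python3 - <<'E'
from h import *
c=grab('wrist'); cv2.imwrite('pics/w3.png',c['img'][...,::-1]); Wf=(cloud(c)-OW)@RW
m=(abs(Wf[...,2]-.064)<.004)&(abs(Wf[...,0])<.034)&(abs(Wf[...,1]+.033)<.043); P=Wf[m]; print(m.sum(),np.median(P,0),cv2.minEnclosingCircle(P[:,:2].astype(np.float32)))
go(OW)
E
```

```text
time_s: 6.7
position: [0.4831, -0.0268, 0.1852]
orientation: [[0.995, 0.098, 0.004], [0.098, -0.995, 0.0], [0.004, 0.0, -1.0]]
ft_force: [-0.5, 0.7, 0.9]
finger_gap: 0.0522
grasp_force: 0.0
time_s: 7.08
position: [0.4366, -0.0929, 0.2039]
orientation: [[0.995, 0.095, 0.002], [0.095, -0.995, 0.0], [0.002, -0.0, -1.0]]
ft_force: [0.1, 0.6, -0.2]
finger_gap: 0.0003
grasp_force: 0.0
3648 [-0.00050837 -0.03454743  0.06361588] ((-0.00024092517560347915, -0.016488678753376007), 0.042740389704704285)
tool d [ 0.0907 -0.0967  0.2036] rv [0. 0. 0.] | pos [ 0.437  -0.0922  0.2034] F [0.3 0.7 0.6] t 7.12 gap 0.0001
```

View pics/w3.png

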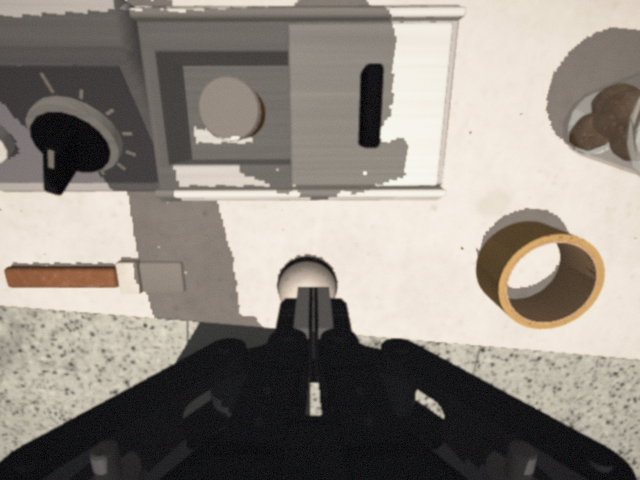

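The jar stands in the well with its lid at (230,107), warmer coordinates (-0.0005, -0.0345), top at 64 mm. The handle is at (371,105). Next I push the cover shut from its right.

```bash
python3 -c "
from h import *
W=OW+RW@[-.0017,-.170,.094];print(W)
go(W,DOWN)"
```

```text
[ 0.53329721 -0.15655455  0.094     ]
tool d [0.0895 0.0733 0.1096] rv [-0.01 -0.1  -0.1 ] | pos [ 0.437  -0.0922  0.2034] F [0.3 0.7 0.6] t 7.12 gap 0.0001
```

```bash
echo '[[0,[0.045,0.037,0.02],[0,0,0]],[0,[0.0895,0.0733,0.05],[0,0,0]],[0,[0.0895,0.0733,0.09],[0,0,0]],[0,[0.0895,0.0733,0.108],[0,0,0]],[0,[0.0895,0.0733,0.108],[0,0,0]]]' > mv.in && python3 drive.py mv.in; python3 -c "
from h import *
W=OW+RW@[-.0017,-.170,.094]
go(W,DOWN)"
```

```text
time_s: 7.75
position: [0.5328, -0.1554, 0.0926]
orientation: [[0.995, 0.098, -0.005], [0.098, -0.995, 0.0], [-0.005, -0.001, -1.0]]
ft_force: [0.1, 0.5, 0.1]
finger_gap: 0.0
grasp_force: 0.0
tool d [ 0.0004  0.0012 -0.0014] rv [-0.03  0.27  0.03] | pos [ 0.5328 -0.1554  0.0926] F [0.1 0.5 0.1] t 7.75 gap 0.0
```

Push +y (tool −y) gently; about 113 mm of travel expected until the stop.

```bash
echo '[[0,[0,-0.02,-0.001],[0,0,0]],[0,[0,-0.04,-0.001],[0,0,0]],[0,[0,-0.06,-0.001],[0,0,0]],[0,[0,-0.08,-0.001],[0,0,0]],[0,[0,-0.09,-0.001],[0,0,0]]]' > mv.in && python3 drive.py mv.in; echo '[[0,[0,-0.01,0],[0,0,0]],[0,[0,-0.018,0],[0,0,0]],[0,[0,-0.018,0],[0,0,0]]]' > mv.in && python3 drive.py mv.in; python3 -c "
from h import *
s=arm.get_state();print((np.array(s['position'])-OW)@RW)"
```

```text
time_s: 8.38
position: [0.5254, -0.0655, 0.0966]
orientation: [[0.995, 0.099, 0.002], [0.099, -0.995, -0.0], [0.002, 0.0, -1.0]]
ft_force: [0.5, -3.5, 0.1]
finger_gap: -0.0001
grasp_force: 1.3
time_s: 8.75
position: [0.5232, -0.0478, 0.0956]
orientation: [[0.995, 0.098, 0.001], [0.098, -0.995, 0.001], [0.001, -0.001, -1.0]]
ft_force: [-1.4, 0.6, -0.1]
finger_gap: -0.0003
grasp_force: 0.0
[-0.00118495 -0.06076578  0.09557241]
```

```bash
echo '[[0,[0,-0.004,0],[0,0,0]],[0,[0,-0.008,0],[0,0,0]],[0,[0,-0.008,0],[0,0,0]]]' > mv.in && python3 drive.py mv.in; echo '[[0,[0,-0.003,0],[0,0,0]],[0,[0,-0.005,0],[0,0,0]],[0,[0,-0.005,0],[0,0,0]]]' > mv.in && python3 drive.py mv.in; python3 -c "
from h import *
s=arm.get_state();print((np.array(s['position'])-OW)@RW)"
```

```text
time_s: 9.12
position: [0.5226, -0.0437, 0.0955]
orientation: [[0.995, 0.098, -0.0], [0.098, -0.995, -0.005], [-0.001, 0.005, -1.0]]
ft_force: [3.7, -16.8, -1.1]
finger_gap: 0.0001
grasp_force: 8.5
time_s: 9.5
position: [0.5225, -0.0431, 0.0956]
orientation: [[0.995, 0.098, -0.001], [0.098, -0.995, -0.01], [-0.002, 0.01, -1.0]]
ft_force: [8.2, -37.7, -4.3]
finger_gap: 0.0001
grasp_force: 18.9
[-0.00141422 -0.05604164  0.09560178]
```

```bash
echo '[[0,[0,0.012,0],[0,0,0]],[0,[0,0.014,-0.01],[0,0,0]],[0,[0,0.014,-0.06],[0,0,0]],[0,[0,0.014,-0.09],[0,0,0]]]' > mv.in && python3 drive.py mv.in
python3 - <<'E'
from h import *
s=arm.get_state(); print(np.round(s['q'],1))
c=grab('wrist'); Wf=(cloud(c)-OW)@RW
z=Wf[...,2];h=(z>.092)&(z<.108)&(abs(Wf[...,0])<.03)&(abs(Wf[...,1]+.04)<.03);print(h.sum(),np.percentile(Wf[h][:,1],[2,98]) if h.any() else '')
c=grab('top'); Wf=(cloud(c)-OW)@RW
z=Wf[...,2];h=(z>.092)&(z<.108)&(abs(Wf[...,0])<.03)&(abs(Wf[...,1]+.04)<.03);print(h.sum(),np.percentile(Wf[h][:,1],[2,98]) if h.any() else '')
E
```

```text
time_s: 10.0
position: [0.5241, -0.0485, 0.1883]
orientation: [[0.995, 0.099, 0.004], [0.099, -0.995, 0.001], [0.004, -0.0, -1.0]]
ft_force: [0.1, 0.3, 0.2]
finger_gap: 0.0001
grasp_force: 0.0
[ 12.4  15.1 -18.1  -0.  -56.6  83.3]
1350 [-0.04426422 -0.03270255]
83 [-0.04265745 -0.0312184 ]
```

```bash
cat >> h.py <<'E'
a=np.radians(35); N=np.array([-np.sin(a),0,np.cos(a)]); UP=np.array([np.cos(a),0,np.sin(a)]); YW=np.array([0,1.,0]); D0=.0585
def panel(s,y,h): return OW+RW@(UP*s+YW*y+N*(D0+h))
def prot(th):
    t=np.radians(th); x=np.cos(t)*UP-np.sin(t)*YW; z=-N; return RW@np.c_[x,np.cross(z,x),z]
E
python3 -c "
from h import *
print(panel(.02,.0772,.033)); go(panel(.02,.0772,.12),prot(30)); go(panel(.02,.0772,.031),prot(30))"
```

```text
[0.47493968 0.08610889 0.08642394]
tool d [-0.0873 -0.1388  0.0317] rv [ 8.96 33.67 29.17] | pos [ 0.5257 -0.0482  0.1901] F [0.3 0.  0.6] t 10.1 gap -0.0001
tool d [-0.037  -0.1386  0.1051] rv [ 8.96 33.67 29.17] | pos [ 0.5257 -0.0482  0.1901] F [0.3 0.  0.6] t 10.1 gap -0.0001
```

```bash
echo '[[0.04,[-0.02,-0.03,-0.03],[2,7,6]],[0.04,[-0.04,-0.06,-0.03],[4,14,12]],[0.04,[-0.06,-0.09,-0.02],[6,21,18]],[0.04,[-0.08,-0.12,0],[8,28,24]],[0.04,[-0.0873,-0.1388,0.02],[8.96,33.67,29.17]]]' > mv.in && python3 drive.py mv.in 50; echo '[[0.04,[0,0,0],[0,0,0]]]' > mv.in && python3 drive.py mv.in;  python3 - <<'E'
from h import *
go(panel(.02,.0772,.12),prot(30))
c=grab('wrist'); cv2.imwrite('pics/w4.png',c['img'][...,::-1]); Wf=(cloud(c)-OW)@RW
d=Wf@N-D0; s=Wf@UP; y=Wf[...,1]
pm=(y>.03)&(y<.12)&(s>-.02)&(s<.06)
p=(y>.03)&(y<.17)&(s>-.025)&(s<.06)&(abs(d)<.006); print('panel',p.sum(),np.median(d[p]))
b=pm&(d>.038)&(d<.055); print('bar',b.sum(),np.median(d[b]),cv2.minAreaRect(np.c_[s[b],y[b]].astype(np.float32)) if b.any() else '')
q=pm&(d>.006)&(d<.03);print('disc',np.histogram(d[q],bins=12))
E
```

```text
time_s: 10.72
position: [0.4704, 0.0212, 0.2128]
orientation: [[0.842, -0.276, 0.464], [-0.314, -0.949, 0.005], [0.439, -0.15, -0.886]]
ft_force: [0.7, -1.4, 0.0]
finger_gap: 0.0406
grasp_force: 0.0
time_s: 10.85
position: [0.4698, 0.0191, 0.2119]
orientation: [[0.844, -0.276, 0.46], [-0.312, -0.95, 0.003], [0.437, -0.146, -0.888]]
ft_force: [-0.3, -0.5, -0.3]
finger_gap: 0.0399
grasp_force: 0.0
tool d [-0.0806 -0.0389  0.0278] rv [5.61 5.8  6.99] | pos [0.4698 0.0191 0.2119] F [-0.3 -0.5 -0.3] t 10.85 gap 0.0399
panel 6474 2.3881717019114124e-05
bar 0 nan 
disc (array([ 48,  97, 429, 262,  28,  22,  41,  27,  65, 317, 307,  41]), array([0.00600969, 0.00703653, 0.00806336, 0.00909019, 0.01011703,
       0.01114386, 0.01217069, 0.01319753, 0.01422436, 0.0152512 ,
       0.01627803, 0.01730486, 0.0183317 ]))
  return _methods._mean(a, axis=axis, dtype=dtype,
  ret = ret.dtype.type(ret / rcount)
```

View pics/w4.png

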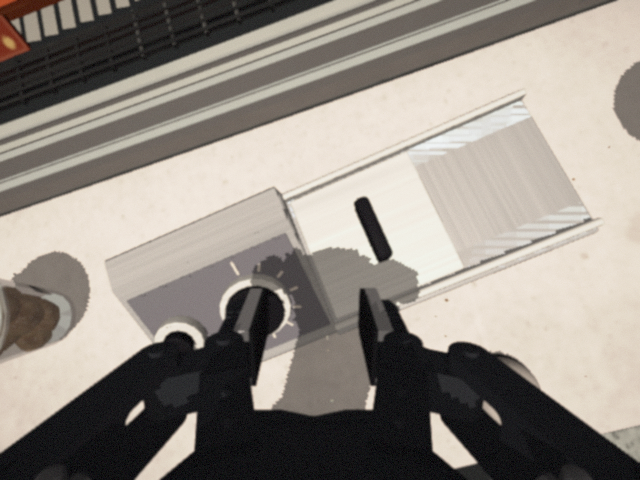

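The cover is closed over the well (handle at (373,230)). The panel plane is confirmed and the disc top is 16 mm above it. I go on to the pre-grasp.

```bash
echo '[[0.04,[-0.04,-0.02,0.01],[2.8,2.9,3.5]],[0.04,[-0.08,-0.0389,0.0278],[5.6,5.8,7]],[0.04,[-0.0806,-0.0389,0.0278],[5.6,5.8,7]],[0.04,[-0.0806,-0.0389,0.0278],[5.6,5.8,7]]]' > mv.in && python3 drive.py mv.in; python3 -c "
from h import *
go(panel(.02,.0772,.12),prot(30));go(panel(.02,.0772,.032),prot(30))"
```

```text
time_s: 11.4
position: [0.4749, 0.1033, 0.2117]
orientation: [[0.747, -0.361, 0.557], [-0.428, -0.904, -0.012], [0.508, -0.23, -0.83]]
ft_force: [1.2, 0.4, 1.2]
finger_gap: 0.0397
grasp_force: 0.0
tool d [-0.0551  0.0503  0.0174] rv [ 3.93 -0.77  0.03] | pos [0.4749 0.1033 0.2117] F [1.2 0.4 1.2] t 11.4 gap 0.0397
tool d [-0.0562  0.0443  0.1052] rv [ 3.93 -0.77  0.03] | pos [0.4749 0.1033 0.2117] F [1.2 0.4 1.2] t 11.4 gap 0.0397
```

```bash
echo '[[0.04,[0,0,0],[0,0,0]],[0.04,[0,0,0],[0,0,0]]]' > mv.in && python3 drive.py mv.in; python3 -c "
from h import *
print(np.round(arm.get_state()['q'],1))
go(panel(.02,.0772,.12),prot(30));go(panel(.02,.0772,.09),prot(30))"
```

```text
time_s: 11.65
position: [0.4737, 0.102, 0.2104]
orientation: [[0.749, -0.364, 0.554], [-0.43, -0.903, -0.012], [0.505, -0.23, -0.832]]
ft_force: [0.3, 0.1, -0.2]
finger_gap: 0.0397
grasp_force: 0.0
[ 15.9  -2.5 -60.9  95.3  -9.4 -44.3]
tool d [-0.0539  0.0485  0.0173] rv [ 4.02 -0.56 -0.08] | pos [0.4737 0.102  0.2104] F [ 0.3  0.1 -0.2] t 11.65 gap 0.0397
tool d [-0.0542  0.0464  0.0472] rv [ 4.02 -0.56 -0.08] | pos [0.4737 0.102  0.2104] F [ 0.3  0.1 -0.2] t 11.65 gap 0.0397
```

Run:
```python
from h import *
import json
def rec():
    s=arm.get_state(); open('fk.jsonl','a').write(json.dumps([list(map(float,s['q'])),list(map(float,s['position'])),np.array(s['orientation']).tolist()])+'\n')
rec(); go([.50,.05,.21],DOWN)
```

```text
tool d [0.0419 0.0375 0.0155] rv [ -5.23 -33.67 -30.34] | pos [0.4737 0.102  0.2104] F [ 0.3  0.1 -0.2] t 11.65 gap 0.0397
```

```bash
cat > rec.py <<'E'
from h import *
import json
s=arm.get_state(); open('fk.jsonl','a').write(json.dumps([list(map(float,s['q'])),list(map(float,s['position'])),np.array(s['orientation']).tolist()])+'\n'); print(np.round(s['q'],1))
E
echo '[[0.04,[0.01,0.009,-0.01],[-1,-8,-7]],[0.04,[0.02,0.018,-0.01],[-2,-15,-14]],[0.04,[0.03,0.028,0],[-3,-22,-21]]]' > mv.in && python3 drive.py mv.in; python3 rec.py; echo '[[0.04,[0.01,0.009,0.01],[-1,-6,-6]],[0.04,[0.01,0.009,0.01],[-1,-12,-10]],[0.04,[0.01,0.009,0.01],[-1,-12,-10]],[0.04,[0.01,0.009,0.01],[-1,-12,-10]]]' > mv.in && python3 drive.py mv.in; python3 rec.py
echo '[[0.04,[0.06,0,-0.06],[0,0,0]],[0.04,[0.06,0,-0.06],[10,0,0]],[0.04,[0.06,0,-0.06],[10,0,0]]]' > mv.in && python3 drive.py mv.in; python3 rec.py
```

```text
time_s: 12.02
position: [0.4999, 0.0628, 0.2352]
orientation: [[0.812, -0.297, 0.503], [-0.328, -0.944, -0.03], [0.483, -0.141, -0.864]]
ft_force: [1.6, -0.9, 0.2]
finger_gap: 0.04
grasp_force: 0.0
[ 28.5  -1.9 -51.1  48.  -20.9  -0.5]
time_s: 12.52
position: [0.5117, 0.0522, 0.2302]
orientation: [[0.936, -0.153, 0.317], [-0.164, -0.987, 0.006], [0.312, -0.057, -0.948]]
ft_force: [0.3, -0.0, 0.8]
finger_gap: 0.0402
grasp_force: 0.0
[ 28.3   3.4 -33.4  13.8 -37.4  42.5]
time_s: 12.9
position: [0.5485, 0.0396, 0.3071]
orientation: [[0.934, -0.1, 0.342], [-0.167, -0.97, 0.175], [0.314, -0.22, -0.923]]
ft_force: [-0.1, -0.4, -0.4]
finger_gap: 0.0399
grasp_force: 0.0
[ 19.4   2.9 -16.9  -4.  -47.9  64.7]
```

```bash
cat > kin.py <<'E'
from h import *
import json
from scipy.optimize import least_squares
Rx=lambda t:Rot.from_euler('x',t,degrees=True); Ry=lambda t:Rot.from_euler('y',t,degrees=True); Rz=lambda t:Rot.from_euler('z',t,degrees=True)
def fk(q,p,s4,s6):
    A=Rz(q[0]); P=A.apply([0,p[0],p[1]]); A=A*Ry(q[1]); P=P+A.apply([p[2],0,p[3]])
    A=A*Ry(-q[2]); P=P+A.apply([p[4],0,p[5]]); A=A*Rx(s4*q[3]); P=P+0; A=A*Ry(-q[4]); P=P+A.apply([p[6],p[7],p[8]])
    A=A*Rx(s6*q[5])*Rot.from_rotvec(p[9:12]); return P,A
D=[json.loads(l) for l in open('fk.jsonl')]
D+=[[[90.218,22.042,.453,0,-68.411,-14.817],[.1578,.6047,.2420],[[.968,-.252,0],[-.252,-.968,-.001],[0,.001,-1]]],[[12.4,15.1,-18.1,0,-56.6,83.3],[.5252,-.0484,.1895],[[.995,.099,.001],[.099,-.995,0],[.001,0,-1]]]]
def res(p,s4,s6):
    r=[]
    for q,x,R in D:
        P,A=fk(q,p,s4,s6); r+=list((P-x)*5)+list((A.inv()*Rot.from_matrix(R)).as_rotvec())
    r+=list(.003*(np.array(p[:9])-[-.16,.3,0,.45,.4,0,.25,0,0])); return np.array(r)
best=None
for s4 in(1,-1):
  for s6 in(1,-1):
    for r0 in((0,np.pi/2,0),(0,np.pi/2,np.pi/2),(np.pi/1.5,.1,.1),(-2,1,1)):
      o=least_squares(res,[-.16,.3,0,.45,.4,0,.25,0,0,*r0],args=(s4,s6))
      if best is None or o.cost<best[0]: best=(o.cost,o.x,s4,s6)
_,PB,S4,S6=best
LO=np.array([-179,-69,-61,-181,-171,-9.3-.0]);HI=np.array([179,118,80.5,117.5,-9.3,177])
def ik(P,R,q0):
    f=lambda q:(lambda a:np.r_[(a[0]-P)*5,(a[1].inv()*Rot.from_matrix(R)).as_rotvec()])(fk(q,PB,S4,S6))
    o=least_squares(f,np.clip(q0,LO+.1,HI-.1),bounds=(LO,HI),x_scale=20.); r=f(o.x); return o.x,np.linalg.norm(r[:3])/5,np.degrees(np.linalg.norm(r[3:]))
E
python3 - <<'E'
from kin import *
print(best[0],PB.round(3),S4,S6); r=res(PB,S4,S6)[:-9].reshape(-1,6); print((r[:,:3]/5).round(4),np.degrees(r[:,3:]).round(1))
for h in(.12,.08,.05,.032):
  for th in(30,90,150):
    for q0 in([20,0,-50,0,-15,60],[20,0,-55,-175,-20,-120],[20,0,-55,-90,-15,0],[20,0,-55,90,-15,0],[20,0,-55,-175,-20,120]):
      q,e,er=ik(panel(.02,.0772,h),prot(th),q0)
      if e<.002 and er<1: print(h,th,q.round(1),round(e,4),round(er,2))
E
```

```text
3.19568076493644e-05 [-1.000e-03  1.590e-01  2.000e-03  5.640e-01  4.210e-01  1.000e-03
  2.840e-01 -1.590e-01 -0.000e+00 -1.210e+00  1.209e+00 -1.209e+00] -1 -1
[[ 0.0001 -0.0003  0.    ]
 [-0.0001  0.0003  0.0001]
 [ 0.0002  0.0003  0.0003]
 [-0.0001 -0.0004  0.0002]
 [-0.0001  0.0005  0.0004]
 [-0.0007 -0.0001 -0.0009]] [[ 0.   0.  -0. ]
 [ 0.   0.  -0. ]
 [ 0.   0.  -0. ]
 [ 0.   0.  -0. ]
 [-0.   0.  -0. ]
 [-0.  -0.1  0. ]]
```

Run:
```python
from kin import *
rng=np.random.default_rng(0)
for h in(.12,.06,.032):
  for th in(30,150):
    S=[]
    for k in range(40):
      q0=rng.uniform([-60,-40,-60,-180,-120,-170],[100,60,40,117,-10,170])
      q,e,er=ik(panel(.02,.0772,h),prot(th),q0); S.append((e*100+er/5,e,er,q))
    S.sort(key=lambda s:s[0]); seen=[]
    for s in S:
      if len(seen)<4 and all(np.abs(s[3]-t).max()>5 for t in seen): seen.append(s[3]); print(h,th,s[3].round(1),round(s[1],4),round(s[2],2))
```

```text
0.12 30 [ 30.2  -2.9 -61.   47.8 -10.9  -9.3] 0.0145 9.75
0.12 30 [  -3.     1.4  -43.6 -112.1   -9.3  177. ] 0.0226 14.3
0.12 30 [ 179.   -69.   -53.6  -58.4 -171.   177. ] 0.1244 38.5
0.12 30 [ -25.3    1.4  -61.  -181.    -9.3   -9.3] 0.1084 86.07
0.12 150 [-9.300e+00  1.000e-01 -5.890e+01 -1.810e+02 -9.300e+00  1.328e+02] 0.0143 10.62
0.12 150 [ 14.8   0.5 -40.4 -58.8  -9.3  -9.3] 0.0204 16.34
0.12 150 [  8.2   2.8 -61.  117.5  -9.3 177. ] 0.0546 8.5
0.06 30 [  -2.5    9.9  -39.8 -112.    -9.3  177. ] 0.0137 9.92
0.06 30 [ 27.6   5.9 -58.2  49.5  -9.3  -9.3] 0.0201 14.07
0.06 30 [   4.5  118.   -61.   -80.8 -171.    -9.3] 0.1279 59.68
0.06 30 [ -25.6    7.2  -61.  -181.    -9.3   -9.3] 0.1191 84.84
0.06 150 [  -9.5    9.7  -49.9 -158.2   -9.3  110.4] 0.0093 7.13
0.06 150 [  7.8   8.  -61.  117.5  -9.3 177. ] 0.0234 12.14
0.032 30 [  -2.2   13.7  -37.8 -112.    -9.3  177. ] 0.0105 8.27
0.032 30 [ 26.9  10.2 -56.1  49.4  -9.3  -9.3] 0.0225 16.12
0.032 30 [ -22.4  118.   -61.  -101.  -149.1   -9.3] 0.143 59.0
0.032 30 [ -24.5   11.1  -59.2 -181.    -9.3   -9.3] 0.1189 85.38
0.032 150 [  -8.7   13.9  -45.8 -149.6   -9.3  101.3] 0.007 5.38
0.032 150 [  8.   10.6 -60.7 117.5 -10.1 177. ] 0.0187 13.97
```

```bash
sed -i 's/LO=np.array(.*);HI/LO=np.array([-179,-69,-61,-181,-171,-177.]);HI/' kin.py
python3 - <<'E'
from kin import *
rng=np.random.default_rng(0)
for h in(.12,.06,.032):
  for th in(30,90,150,-30):
    S=[]
    for k in range(30):
      q0=rng.uniform([-60,-40,-60,-180,-120,-170],[100,60,40,117,-10,170])
      q,e,er=ik(panel(.02,.0772,h),prot(th),q0); S.append((e*100+er/5,e,er,q))
    S.sort(key=lambda s:s[0]); seen=[]
    for s in S:
      if len(seen)<3 and (s[0]<1.5) and all(np.abs(s[3]-t).max()>5 for t in seen): seen.append(s[3]); print(h,th,s[3].round(1),round(s[1],4),round(s[2],2))
E
python3 - <<'E'
from kin import *
rng=np.random.default_rng(0)
print(ik(np.array(D[0][1]),np.array(D[0][2]),[15,0,-55,80,-15,-40]))
for h in(.12,.032):
  for th in(30,150):
    S=[]
    for k in range(40):
      q0=rng.uniform([-60,-40,-60,-180,-120,-170],[100,60,40,117,-10,170])
      q,e,er=ik(panel(.02,.0772,h),prot(th),q0); S.append((e*100+er/5,e,er,q))
    S.sort(key=lambda s:s[0]); seen=[]
    for s in S:
      if len(seen)<4 and all(np.abs(s[3]-t).max()>5 for t in seen): seen.append(s[3]); print(h,th,s[3].round(1),round(s[1],4),round(s[2],2))
E
```

```text
(array([ 15.84276807,  -2.52558511, -60.94556944,  95.64133184,
        -9.39539055, -44.48211851]), np.float64(5.7401005698509276e-12), np.float64(2.5102705907029383e-09))
0.12 30 [ 30.2  -2.8 -61.   48.  -11.   -9.6] 0.0146 9.74
0.12 30 [-9.300e+00  1.000e-01 -5.880e+01 -1.810e+02 -9.300e+00 -1.072e+02] 0.0143 10.62
0.12 30 [  -3.     1.4  -43.6 -112.1   -9.3  177. ] 0.0226 14.3
0.12 30 [-179.   -69.   -61.   -21.2 -148.8 -133.3] 0.1132 22.08
0.12 150 [  30.2   -2.8  -61.    48.1  -11.1 -129.7] 0.0146 9.71
0.12 150 [-9.300e+00  1.000e-01 -5.890e+01 -1.810e+02 -9.300e+00  1.328e+02] 0.0143 10.62
0.12 150 [  8.2   2.8 -61.  117.5  -9.3 177. ] 0.0546 8.5
0.12 150 [ -17.5   -0.7  -61.  -181.    -9.3 -177. ] 0.0516 45.69
0.032 30 [  -8.7   13.9  -45.8 -149.3   -9.3 -139. ] 0.007 5.37
0.032 30 [  -2.2   13.7  -37.8 -112.    -9.3  177. ] 0.0105 8.27
0.032 30 [  7.2  10.5 -60.6 117.5  -9.3 -60.1] 0.018 13.84
0.032 150 [  -8.7   13.9  -45.8 -149.6   -9.3  101.3] 0.007 5.38
0.032 150 [   7.6   10.4  -60.7  115.6   -9.3 -177. ] 0.0178 14.06
0.032 150 [  8.   10.6 -60.7 117.5 -10.1 177. ] 0.0187 13.97
0.032 150 [ -15.3   12.2  -55.3 -181.    -9.3 -177. ] 0.0511 45.99
```

```bash
cat >> kin.py <<'E'
def ikax(P,zt,q0,w=50):
    f=lambda q:(lambda a:np.r_[(a[0]-P)*w,a[1].as_matrix()[:,2]-zt,])(fk(np.r_[q,0],PB,S4,S6))
    o=least_squares(f,np.clip(q0[:5],LO[:5]+.1,HI[:5]-.1),bounds=(LO[:5],HI[:5]),x_scale=20.); r=f(o.x)
    return o.x,np.linalg.norm(r[:3])/w,np.degrees(np.linalg.norm(r[3:])),fk(np.r_[o.x,0],PB,S4,S6)[1].as_matrix()
E
python3 - <<'E'
from kin import *
rng=np.random.default_rng(0)
for h in(.032,.08):
    S=[]
    for k in range(60):
      q0=rng.uniform([-60,-40,-60,-180,-120],[100,60,40,117,-10])
      S.append(ikax(panel(.02,.0772,h),RW@-N,q0))
    S.sort(key=lambda s:s[2]+s[1]*1000); seen=[]
    for s in S:
      if len(seen)<6 and s[1]<.002 and all(np.abs(s[0]-t).max()>6 for t in seen): seen.append(s[0]); print(h,s[0].round(1),round(s[1],4),round(s[2],2),(RW.T@s[3][:,2]).round(3))
E
```

```text
0.032 [  -9.3   13.1  -46.3 -151.4   -9.3] 0.0001 6.14 [ 0.623 -0.086 -0.777]
0.032 [  6.5  12.3 -60.8 117.5  -9.3] 0.0002 15.7 [ 0.361 -0.138 -0.922]
0.08 [ -10.3    5.3  -55.3 -175.    -9.3] 0.0001 9.49 [ 0.605 -0.158 -0.781]
0.08 [ 26.2   5.  -61.   58.7  -9.3] 0.0002 14.4 [ 0.352 -0.015 -0.936]
```

```bash
cat > plan.py <<'E'
from kin import *
def tgt(h,th,q0=(-9.5,10,-50,-155,-9.6)):
    q,e,er,R=ikax(panel(.02,.0772,h),RW@-N,list(q0)); z=R[:,2]
    x=prot(th)[:,0]; x=x-z*(x@z); x/=np.linalg.norm(x); Rt=np.c_[z*0,z*0,z]; Rt[:,0]=x; Rt[:,1]=np.cross(z,x)
    # R(q6)=R0*Rz_tool(g)
    g=np.degrees(Rot.from_matrix(R.T@Rt).as_rotvec()[2]); best=None
    for q6 in np.arange(-177,177,.25):
        A=fk(np.r_[q,q6],PB,S4,S6)[1].as_matrix(); d=np.linalg.norm(A-Rt)
        if best is None or d<best[0]: best=(d,q6)
    return np.r_[q,best[1]],e,er,best[0]
if __name__=='__main__':
    for h in(.032,.05,.08,.12):
        for th in(30,210,330): print(h,th,*tgt(h,th))
    q0=np.array(arm.get_state()['q']); qa=tgt(.09,210)[0]; qa[4]=-11
    n=20; prev=None
    for i in range(n+1):
        q=q0+(qa-q0)*i/n; P,A=fk(q,PB,S4,S6)
        print(i,q.round(0),P.round(3),A.as_matrix()[:,2].round(2), '' if prev is None else (round(float(np.degrees((prev[1].inv()*A).magnitude())),1),round(float(np.linalg.norm(P-prev[0])),3))); prev=(P,A)
E
python3 plan.py
```

```text
0.032 30 [  -9.25578204   13.10281635  -46.34621615 -151.42728502   -9.3
 -136.5       ] 7.917016557756792e-05 6.144855934024146 0.002794369932617741
0.032 210 [  -9.25578204   13.10281635  -46.34621615 -151.42728502   -9.3
   43.5       ] 7.917016557756792e-05 6.144855934024146 0.0025670415066034323
0.032 330 [  -9.25578204   13.10281635  -46.34621615 -151.42728502   -9.3
  -76.5       ] 7.917016557756792e-05 6.144855934024146 0.0009805221348925088
0.05 30 [  -9.95958078   10.26919112  -49.10787269 -157.34073369   -9.3
 -130.        ] 9.553733077336434e-05 7.419682636970502 0.0026173107669594732
0.05 210 [  -9.95958078   10.26919112  -49.10787269 -157.34073369   -9.3
   50.        ] 9.553733077336434e-05 7.419682636970502 0.0024021720103890635
0.05 330 [  -9.95958078   10.26919112  -49.10787269 -157.34073369   -9.3
  -70.        ] 9.553733077336434e-05 7.419682636970502 0.002327934080659774
0.08 30 [ -10.30240179    5.27223531  -55.33544336 -175.00241498   -9.3
 -111.75      ] 0.00011209170737204562 9.48720212300767 0.0017138117655272668
0.08 210 [ -10.30240179    5.27223531  -55.33
[... 1907 characters left out ...]
] [ 0.77  0.36 -0.53] (10.2, 0.006)
14 [  -1.    3.  -45. -128.  -22.   71.] [0.447 0.173 0.169] [ 0.79  0.28 -0.54] (10.3, 0.009)
15 [  -3.    3.  -47. -137.  -20.   72.] [0.451 0.163 0.167] [ 0.8   0.2  -0.56] (10.3, 0.011)
16 [  -4.    3.  -49. -146.  -18.   72.] [0.454 0.15  0.163] [ 0.79  0.12 -0.6 ] (10.4, 0.014)
17 [  -6.    3.  -51. -154.  -17.   73.] [0.455 0.135 0.159] [ 0.77  0.05 -0.63] (10.4, 0.016)
18 [  -7.    3.  -53. -163.  -15.   73.] [0.455 0.118 0.153] [ 0.74 -0.02 -0.67] (10.4, 0.018)
19 [  -8.    4.  -55. -172.  -13.   74.] [0.453 0.1   0.146] [ 0.69 -0.07 -0.72] (10.5, 0.019)
20 [ -10.    4.  -57. -181.  -11.   74.] [0.449 0.082 0.138] [ 0.64 -0.11 -0.76] (10.5, 0.021)
```

```bash
cat > seg.py <<'E'
from plan import *
import sys
def seg(qa,n,k=5):
    s=arm.get_state(); q0=np.array(s['q']); P0,A0=fk(q0,PB,S4,S6)
    for i in range(1,min(n,k)+1):
        P,A=fk(q0+(qa-q0)*i/n,PB,S4,S6)
        print('0.04',*np.r_[A0.inv().apply(P-P0).round(4),np.degrees((A0.inv()*A).as_rotvec()).round(1)],end=';')
    print('\nq',q0.round(1),'t',s['time_s'])
if __name__=='__main__':
    qa=tgt(.08,210)[0]; qa[4]=-11
    seg(qa,int(sys.argv[1]))
E
python3 seg.py 20
```

```text
0.04 -0.0322 -0.0039 0.0248 5.0 -2.3 7.2;0.04 -0.0621 -0.0107 0.0455 9.7 -4.3 14.8;0.04 -0.0889 -0.0198 0.0626 14.2 -5.8 22.8;0.04 -0.1122 -0.0305 0.0763 18.4 -7.1 31.1;0.04 -0.1315 -0.042 0.0872 22.3 -7.9 39.7;
q [ 19.4   2.9 -16.9  -4.  -47.9  64.7] t 12.9
```

```bash
echo '[[0.04,[-0.032,-0.004,0.025],[5,-2.3,7.2]],[0.04,[-0.062,-0.011,0.0455],[9.7,-4.3,14.8]],[0.04,[-0.089,-0.02,0.0625],[14.2,-5.8,22.8]],[0.04,[-0.112,-0.0305,0.076],[18.4,-7.1,31.1]],[0.04,[-0.1315,-0.042,0.087],[22.3,-7.9,39.7]]]' > mv.in && python3 drive.py mv.in | head -2; python3 seg.py 15
```

```text
time_s: 13.52
position: [0.4546, 0.1177, 0.1899]
0.04 -0.0164 0.0036 0.0123 4.2 -0.2 8.6;0.04 -0.0299 0.0046 0.0226 8.2 0.1 17.4;0.04 -0.04 0.0035 0.031 12.2 0.7 26.4;0.04 -0.0467 0.0013 0.0376 15.9 1.7 35.5;0.04 -0.0499 -0.0014 0.0426 19.5 3.0 44.7;
q [ 11.9   3.6 -26.9 -46.7 -38.9  65.7] t 13.525
```

The joints follow the plan.

```bash
echo '[[0.04,[-0.016,0.0035,0.012],[4.2,-0.2,8.6]],[0.04,[-0.03,0.0045,0.0225],[8.2,0.1,17.4]],[0.04,[-0.04,0.0035,0.031],[12.2,0.7,26.4]],[0.04,[-0.0465,0.0015,0.0375],[15.9,1.7,35.5]],[0.04,[-0.05,-0.0015,0.0425],[19.5,3,44.7]]]' > mv.in && python3 drive.py mv.in | head -2; python3 seg.py 10
```

```text
time_s: 14.15
position: [0.4327, 0.1745, 0.1646]
0.04 -0.0014 -0.0008 0.004 3.9 1.7 9.1;0.04 -0.0001 -0.0035 0.007 7.8 3.7 18.3;0.04 0.0039 -0.0074 0.0087 11.6 5.9 27.4;0.04 0.0107 -0.0118 0.0092 15.4 8.2 36.7;0.04 0.0201 -0.0162 0.0083 19.1 10.8 45.9;
q [  4.4   4.2 -36.5 -89.5 -29.8  66.6] t 14.15
```

```bash
sleep 0.1; python3 rec.py
```

```text
[  4.4   4.2 -36.5 -89.5 -29.8  66.6]
```

```bash
echo '[[0.04,[-0.0015,-0.001,0.004],[3.9,1.7,9.1]],[0.04,[0,-0.0035,0.007],[7.8,3.7,18.3]],[0.04,[0.004,-0.0075,0.0085],[11.6,5.9,27.4]],[0.04,[0.0105,-0.012,0.009],[15.4,8.2,36.7]],[0.04,[0.02,-0.016,0.0085],[19.1,10.8,45.9]]]' > mv.in && python3 drive.py mv.in | head -2; python3 seg.py 5
```

```text
time_s: 14.78
position: [0.453, 0.1596, 0.1572]
0.04 0.0055 -0.012 0.0022 3.9 2.7 9.2;0.04 0.0132 -0.0249 0.0034 7.8 5.4 18.4;0.04 0.023 -0.0384 0.0034 11.7 8.2 27.7;0.04 0.0347 -0.0519 0.0023 15.5 11.0 37.1;0.04 0.0481 -0.0652 -0.0001 19.2 13.7 46.4;
q [  -2.9    4.8  -46.1 -132.7  -20.6   67.9] t 14.775
```

```bash
echo '[[0.04,[0.0055,-0.012,0.002],[3.9,2.7,9.2]],[0.04,[0.013,-0.025,0.0035],[7.8,5.4,18.4]],[0.04,[0.023,-0.0385,0.0035],[11.7,8.2,27.7]],[0.04,[0.0345,-0.052,0.0025],[15.5,11,37.1]],[0.04,[0.048,-0.065,0],[19.2,13.7,46.4]]]' > mv.in && python3 drive.py mv.in | head -2
python3 - <<'E'
from seg import *
s=arm.get_state(); print(np.round(s['q'],1),np.round((RW.T@np.array(s['orientation'])),2))
for h in(.08,.055,.036):
    q,*_=tgt(h,210); P,A=fk(q,PB,S4,S6); print(h,q.round(1)); go(P,A.as_matrix())
c=grab('wrist'); cv2.imwrite('pics/w5.png',c['img'][...,::-1]); Wf=(cloud(c)-OW)@RW
d=Wf@N-D0; ss=Wf@UP; y=Wf[...,1]
pm=(y>.03)&(y<.12)&(ss>-.02)&(ss<.06)
b=pm&(d>.038)&(d<.052); print('bar',b.sum(),np.median(d[b]),cv2.minAreaRect(np.c_[ss[b],y[b]].astype(np.float32)) if b.any() else '')
E
```

```text
time_s: 15.4
position: [0.4549, 0.0844, 0.1308]
[ -10.3    5.2  -55.3 -174.8  -11.    68. ] [[-0.62  0.46  0.63]
 [ 0.48  0.86 -0.16]
 [-0.62  0.2  -0.76]]
0.08 [ -10.4    5.2  -55.3 -174.7   -9.3   68. ]
tool d [ 0.0079 -0.0045  0.0003] rv [ 0.72  1.59 -0.03] | pos [0.4549 0.0844 0.1308] F [ 0.7 -1.3 -1. ] t 15.4 gap 0.0403
0.055 [ -10.2    9.4  -49.9 -158.9   -9.3   52. ]
tool d [ 0.0116 -0.002   0.0248] rv [-1.95  1.74  0.26] | pos [0.4549 0.0844 0.1308] F [ 0.7 -1.3 -1. ] t 15.4 gap 0.0403
0.036 [  -9.5   12.4  -46.9 -152.1   -9.3   44.5]
tool d [ 0.0144 -0.0001  0.0435] rv [-3.2   2.64  0.46] | pos [0.4549 0.0844 0.1308] F [ 0.7 -1.3 -1. ] t 15.4 gap 0.0403
bar 2011 0.04523972057749175 ((0.01853671669960022, 0.07684200257062912), (0.01221547182649374, 0.04591181129217148), 60.02188491821289)
```

View pics/w5.png

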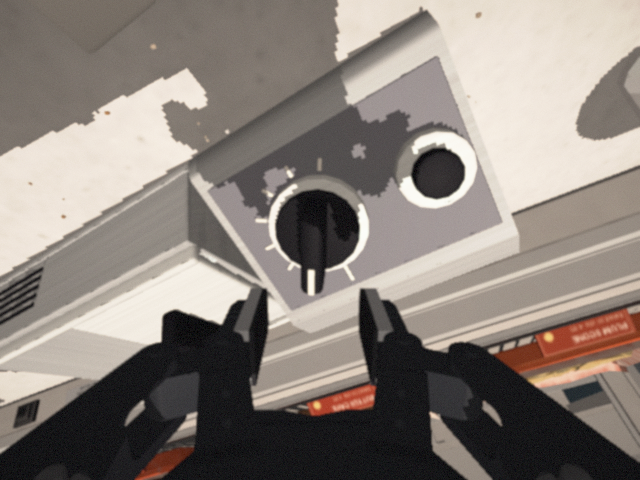

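The view shows the dial bar vertical at (311,235–290), centred between the open fingers, with the pointer at 1 click. I descend.

```bash
echo '[[0.04,[0.006,-0.002,0.008],[-1,1,0]],[0.04,[0.0105,-0.002,0.018],[-1.9,1.7,0.2]],[0.04,[0.0115,-0.002,0.025],[-2,1.8,0.3]],[0.04,[0.0115,-0.002,0.025],[-2,1.8,0.3]]]' > mv.in && python3 drive.py mv.in 50
python3 - <<'E'
from seg import *
s=arm.get_state(); print(np.round(s['q'],1))
q,e,er,R=ikax(panel(.0192,.077,.034),RW@-N,[-9.5,12,-47,-152,-9.3]); z=R[:,2]
x=prot(210)[:,0]; x=x-z*(x@z); x/=np.linalg.norm(x); go(panel(.0192,.077,.034),np.c_[x,np.cross(z,x),z])
E
```

```text
time_s: 15.95
position: [0.4661, 0.0841, 0.106]
orientation: [[-0.684, 0.354, 0.638], [0.418, 0.907, -0.055], [-0.598, 0.229, -0.768]]
ft_force: [0.9, -0.3, 0.5]
finger_gap: 0.0397
grasp_force: 0.0
[ -10.2    9.5  -49.4 -158.4   -9.2   51.7]
tool d [ 0.007  -0.0001  0.0196] rv [-1.26  1.32  0.56] | pos [0.4661 0.0841 0.106 ] F [ 0.9 -0.3  0.5] t 15.95 gap 0.0397
```

```bash
echo '[[0.04,[0.003,0,0.007],[-0.5,0.5,0.2]],[0.04,[0.005,0,0.014],[-0.9,0.9,0.4]],[0.04,[0.007,0,0.0195],[-1.3,1.2,0.6]],[0.04,[0.007,0,0.0195],[-1.3,1.2,0.6]]]' > mv.in && python3 drive.py mv.in; echo '[[0,[0,0,0],[0,0,0]],[0,[0,0,0],[0,0,0]],[0,[0,0,0],[0,0,0]],[0,[0,0,0],[0,0,0]]]' > mv.in && python3 drive.py mv.in 50
python3 - <<'E'
from seg import *
s=arm.get_state(); print(np.round(s['q'],1),np.round(s['wrist_torque'],2)); W=(np.array(s['position'])-OW)@RW; print(W@UP,W[1],W@N-D0)
E
```

```text
time_s: 16.45
position: [0.4745, 0.0854, 0.0874]
orientation: [[-0.692, 0.348, 0.632], [0.429, 0.903, -0.027], [-0.58, 0.253, -0.774]]
ft_force: [-0.3, 0.1, -0.0]
finger_gap: 0.04
grasp_force: 0.0
time_s: 16.95
position: [0.4748, 0.0856, 0.0882]
orientation: [[-0.691, 0.347, 0.634], [0.429, 0.903, -0.026], [-0.581, 0.254, -0.773]]
ft_force: [-4.4, 3.4, 5.2]
finger_gap: 0.0108
grasp_force: 50.3
[  -9.7   12.8  -46.9 -152.1  -10.    44.6] [1.14 0.94 0.88]
0.02082877175452361 0.07673896063556163 0.034531978331825634
```

```bash
for i in 1 ; do echo '[[0,[0,0,0],[0,0,8]],[0,[0,0,0],[0,0,16]],[0,[0,0,0],[0,0,24]],[0,[0,0,0],[0,0,32]],[0,[0,0,0],[0,0,40]]]' > mv.in && python3 drive.py mv.in; done
python3 - <<'E'
from seg import *
s=arm.get_state(); print(np.round(s['q'],1),np.round(s['wrist_torque'],2)); W=(np.array(s['position'])-OW)@RW; print(W@UP,W[1],W@N-D0)
E
```

```text
time_s: 17.58
position: [0.473, 0.0848, 0.087]
orientation: [[-0.307, 0.713, 0.63], [0.909, 0.416, -0.028], [-0.282, 0.564, -0.776]]
ft_force: [-7.6, -2.8, 8.3]
finger_gap: 0.0106
grasp_force: 66.4
[  -9.8   12.7  -47.  -152.    -9.7    4.5] [-1.56  1.76  0.33]
0.018620359798849434 0.07607930573936589 0.034653082123493335
```

Turning well, forces are low. Two more 40° turns.

```bash
echo '[[0,[0,0,0],[0,0,8]],[0,[0,0,0],[0,0,16]],[0,[0,0,0],[0,0,24]],[0,[0,0,0],[0,0,32]],[0,[0,0,0],[0,0,40]]]' > mv.in && python3 drive.py mv.in; echo '[[0,[0,0,0],[0,0,8]],[0,[0,0,0],[0,0,16]],[0,[0,0,0],[0,0,24]],[0,[0,0,0],[0,0,32]],[0,[0,0,0],[0,0,40]]]' > mv.in && python3 drive.py mv.in;echo '[[0,[0,0,0],[0,0,0]]]' > mv.in && python3 drive.py mv.in
python3 - <<'E'
from seg import *
s=arm.get_state(); print(np.round(s['q'],1),np.round(s['wrist_torque'],2)); W=(np.array(s['position'])-OW)@RW; print(W@UP,W[1],W@N-D0)
x=RW.T@np.array(s['orientation'])[:,0]; print('bar angle',np.degrees(np.arctan2(x[1],-x@UP)))
E
```

```text
time_s: 18.2
position: [0.4712, 0.0846, 0.0858]
orientation: [[0.22, 0.748, 0.626], [0.965, -0.26, -0.029], [0.142, 0.611, -0.779]]
ft_force: [-8.1, -3.5, 8.0]
finger_gap: 0.0108
grasp_force: 94.1
time_s: 18.82
position: [0.4712, 0.086, 0.0858]
orientation: [[0.652, 0.426, 0.627], [0.565, -0.825, -0.026], [0.506, 0.372, -0.778]]
ft_force: [-6.1, 6.8, 5.9]
finger_gap: 0.0108
grasp_force: 79.2
time_s: 18.95
position: [0.4713, 0.0861, 0.0859]
orientation: [[0.65, 0.428, 0.628], [0.568, -0.823, -0.026], [0.505, 0.373, -0.778]]
ft_force: [-6.3, 6.6, 8.5]
finger_gap: 0.0109
grasp_force: 79.3
[  -9.7   12.8  -47.1 -152.1   -9.7  -75.5] [2.02 2.8  1.56]
0.01670905068458778 0.0775298421816436 0.03466354782885021
bar angle 149.90046567908288
```

Bar angle is 149.9°. Release, back off along the tool axis, and check with the wrist camera.

```bash
echo '[[0.04,[0,0,0],[0,0,0]],[0.04,[0,0,0],[0,0,0]],[0.04,[0,0,0],[0,0,0]]]' > mv.in && python3 drive.py mv.in|tail -3; echo '[[0.04,[0,0,-0.01],[0,0,0]],[0.04,[0,0,-0.02],[0,0,0]],[0.04,[0,0,-0.03],[0,0,0]],[0.04,[0,0,-0.045],[0,0,0]],[0.04,[0,0,-0.045],[0,0,0]]]' > mv.in && python3 drive.py mv.in
python3 - <<'E'
from seg import *
s=arm.get_state(); print(np.round(s['q'],1))
c=grab('wrist'); cv2.imwrite('pics/w6.png',c['img'][...,::-1]); Wf=(cloud(c)-OW)@RW
d=Wf@N-D0; ss=Wf@UP; y=Wf[...,1]
pm=(y>.03)&(y<.12)&(ss>-.02)&(ss<.06)
b=pm&(d>.042)&(d<.049); print('bar',b.sum(),np.median(d[b]),cv2.minAreaRect(np.c_[ss[b],y[b]].astype(np.float32)) if b.any() else '')
w=b&(c['img'].min(2)>130); print('white',w.sum(),ss[w].mean(),y[w].mean())
bt=(d>.017)&(d<.025)&(y>.125)&(y<.17)&(ss>-.01)&(ss<.05); print('btn',bt.sum(),np.median(d[bt]),cv2.minEnclosingCircle(np.c_[ss[bt],y[bt]].astype(np.float32)) if bt.any() else '')
E
```

```text
ft_force: [-0.3, 0.2, 0.2]
finger_gap: 0.04
grasp_force: 0.0
time_s: 19.95
position: [0.4451, 0.0951, 0.1107]
orientation: [[0.647, 0.411, 0.643], [0.567, -0.823, -0.044], [0.511, 0.393, -0.765]]
ft_force: [0.2, -0.1, 0.2]
finger_gap: 0.0398
grasp_force: 0.0
[  -9.2    7.2  -51.3 -158.1   -9.2  -70.1]
bar 2092 0.045189701711315554 ((0.019191451370716095, 0.07730258256196976), (0.04605574905872345, 0.012589123100042343), 31.310022354125977)
white 0 nan nan
btn 2005 0.020865535125368685 ((0.01895911991596222, 0.14884430170059204), 0.013041660189628601)<stdin>:7: RuntimeWarning: Mean of empty slice.
  ret = ret.dtype.type(ret / rcount)
```

View pics/w6.png

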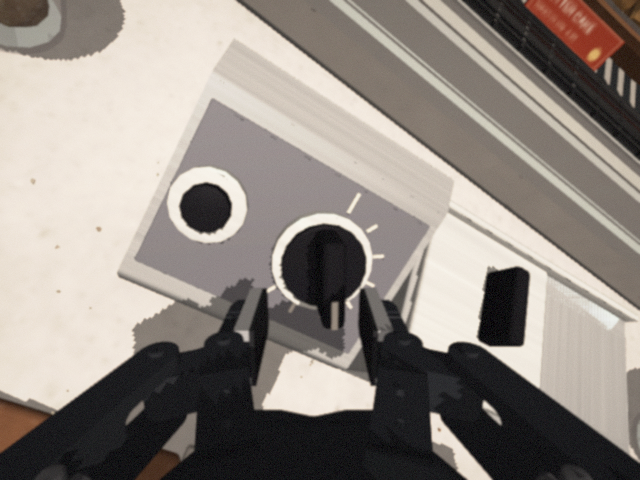

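The dial pointer is at (334,318), fitted at about 149–150°, the fifth click. The button is at (206,208), s=0.019, y=0.149, cap top 20.9 mm. Now I plan the press.

```bash
cat > btn.py <<'E'
from seg import *
s=arm.get_state(); q0=np.array(s['q']); print(q0.round(1)); Rc=np.array(s['orientation'])
for h in(.07,.05,.036,.027):
    q,e,er,R=ikax(panel(.019,.149,h),RW@-N,q0[:5]); z=R[:,2]
    P,A=fk(np.r_[q,q0[5]],PB,S4,S6); print(h,q.round(1),round(e,4),round(er,1),(RW.T@z).round(2)); go(panel(.019,.149,h),A.as_matrix())
W=(np.array(s['position'])-OW)@RW; print(W@UP,W[1],W@N-D0)
E
python3 btn.py
```

```text
[  -9.2    7.3  -51.2 -158.    -9.2  -70.1]
0.07 [  -0.5    7.9  -54.8 -180.9   -9.3] 0.0 4.0 [ 0.59 -0.07 -0.8 ]
tool d [ 0.0371 -0.0475 -0.0068] rv [ 3.44 -2.2  15.83] | pos [0.4459 0.095  0.1107] F [ 0.5 -0.3  0.5] t 20.0 gap 0.0398
0.05 [  -1.    11.1  -51.6 -172.5   -9.3] 0.0 3.1 [ 0.59 -0.05 -0.8 ]
tool d [ 0.0368 -0.0502  0.013 ] rv [ 4.52 -1.51  7.97] | pos [0.4459 0.095  0.1107] F [ 0.5 -0.3  0.5] t 20.0 gap 0.0398
0.036 [  -1.1   13.3  -49.6 -167.9   -9.3] 0.0 2.3 [ 0.59 -0.04 -0.81]
tool d [ 0.0365 -0.0521  0.0269] rv [ 5.29 -1.18  3.55] | pos [0.4459 0.095  0.1107] F [ 0.5 -0.3  0.5] t 20.0 gap 0.0398
0.027 [  -1.    14.7  -48.3 -165.4   -9.3] 0.0 1.9 [ 0.59 -0.03 -0.81]
tool d [ 0.0364 -0.0533  0.0358] rv [ 5.78 -1.01  1.05] | pos [0.4459 0.095  0.1107] F [ 0.5 -0.3  0.5] t 20.0 gap 0.0398
0.010937512068817545 0.0888470995566158 0.06895301073047921
```

```bash
echo '[[0,[0.018,-0.025,-0.003],[2.5,-0.6,1.5]],[0,[0.037,-0.05,-0.004],[4.5,-1.2,3]],[0,[0.037,-0.05,0.003],[5,-1.2,3]],[0,[0.037,-0.0505,0.012],[5,-1.2,3]],[0,[0.037,-0.0505,0.012],[5,-1.2,3]]]' > mv.in && python3 drive.py mv.in; python3 btn.py
```

```text
time_s: 20.62
position: [0.4577, 0.1583, 0.0982]
orientation: [[0.682, 0.428, 0.593], [0.523, -0.852, 0.014], [0.512, 0.3, -0.805]]
ft_force: [0.4, 0.1, 0.8]
finger_gap: 0.0003
grasp_force: 0.0
[  -0.8   11.5  -51.3 -171.9   -9.2  -65.9]
0.07 [  -0.5    7.9  -54.8 -180.9   -9.3] 0.0 4.0 [ 0.59 -0.07 -0.8 ]
tool d [-0.0003  0.0029 -0.0214] rv [-1.2  -0.43  8.65] | pos [0.4577 0.1583 0.0982] F [0.4 0.1 0.8] t 20.62 gap 0.0003
0.05 [  -1.    11.1  -51.6 -172.5   -9.3] 0.0 3.1 [ 0.59 -0.05 -0.8 ]
tool d [-0.0003  0.0019 -0.0014] rv [-0.23 -0.05  0.76] | pos [0.4577 0.1583 0.0982] F [0.4 0.1 0.8] t 20.62 gap 0.0003
0.036 [  -1.1   13.3  -49.6 -167.9   -9.3] 0.0 2.3 [ 0.59 -0.04 -0.81]
tool d [-0.0003  0.0012  0.0125] rv [ 0.49  0.1  -3.68] | pos [0.4577 0.1583 0.0982] F [0.4 0.1 0.8] t 20.62 gap 0.0003
0.027 [  -1.    14.7  -48.3 -165.4   -9.3] 0.0 1.9 [ 0.59 -0.03 -0.81]
tool d [-0.0003  0.0008  0.0215] rv [ 0.96  0.17 -6.18] | pos [0.4577 0.1583 0.0982] F [0.4 0.1 0.8] t 20.62 gap 0.0003
0.018440572011486592 0.15077155649288032 0.04846825990098965
```

```bash
echo '[[0,[0,0.001,0.01],[0,0,0]],[0,[0,0.001,0.016],[0,0,0]],[0,[0,0.001,0.02],[0,0,0]],[0,[0,0.001,0.0225],[0,0,0]],[0,[0,0.001,0.0225],[0,0,0]]]' > mv.in && python3 drive.py mv.in; python3 btn.py | tail -1
```

```text
time_s: 21.25
position: [0.4703, 0.1579, 0.0805]
orientation: [[0.682, 0.428, 0.593], [0.523, -0.852, 0.014], [0.512, 0.3, -0.805]]
ft_force: [-2.2, -0.2, 3.1]
finger_gap: -0.0
grasp_force: 1.7
0.018604324247223265 0.1490512200304162 0.02676520984943439
```

Force is about 3.8 N, so the button is nearly fully in. A couple more millimetres to be sure.

```bash
echo '[[0,[0,0,0.0015],[0,0,0]],[0,[0,0,0.003],[0,0,0]],[0,[0,0,0.003],[0,0,0]]]' > mv.in && python3 drive.py mv.in; python3 btn.py | tail -1; echo '[[0,[0,0,-0.01],[0,0,0]],[0,[0,0,-0.03],[0,0,0]],[0,[0,0,-0.045],[0,0,0]],[0,[-0.02,0,-0.07],[0,0,0]],[0,[-0.02,0,-0.07],[0,0,0]]]' > mv.in && python3 drive.py mv.in
python3 - <<'E'
from seg import *
c=grab('wrist'); cv2.imwrite('pics/w7.png',c['img'][...,::-1]); Wf=(cloud(c)-OW)@RW
d=Wf@N-D0; ss=Wf@UP; y=Wf[...,1]
pm=(y>.03)&(y<.12)&(ss>-.02)&(ss<.06); b=pm&(d>.042)&(d<.049); print('bar',b.sum(),cv2.minAreaRect(np.c_[ss[b],y[b]].astype(np.float32)) if b.any() else '')
bt=(d>.010)&(d<.025)&(y>.135)&(y<.162)&(ss>.007)&(ss<.03); print('btn',bt.sum(),np.median(d[bt]))
z=Wf[...,2];h=(z>.092)&(z<.108)&(abs(Wf[...,0])<.03)&(abs(Wf[...,1]+.04)<.03);print('handle',h.sum(),np.percentile(Wf[h][:,1],[2,98]) if h.any() else '')
c=grab('top'); cv2.imwrite('pics/t2.png',c['img'][...,::-1])
E
```

```text
time_s: 21.62
position: [0.4711, 0.1581, 0.0793]
orientation: [[0.68, 0.428, 0.595], [0.524, -0.852, 0.015], [0.513, 0.302, -0.804]]
ft_force: [-12.9, -2.6, 18.8]
finger_gap: 0.0001
grasp_force: 11.4
0.01852655132756238 0.14918306359426492 0.025352097683589363
time_s: 22.25
position: [0.4148, 0.1549, 0.117]
orientation: [[0.683, 0.417, 0.6], [0.523, -0.852, -0.003], [0.51, 0.316, -0.8]]
ft_force: [-0.1, -0.2, 0.3]
finger_gap: -0.0002
grasp_force: 0.0
bar 1564 ((0.019284086301922798, 0.07749303430318832), (0.04560051113367081, 0.011865697801113129), 30.350555419921875)
btn 1603 0.02070793958721818
handle 1960 [-0.04230303 -0.03139037]
```

View pics/w7.png

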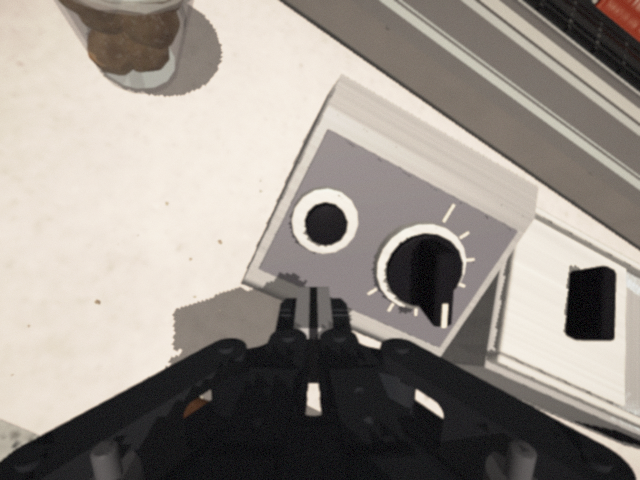

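The button is out again at 20.7 mm (cap at (325,224)), the dial reads 150°, the cover is shut against its stop, and the fingers are clear. Handing in.

```bash
echo '[[0,[0,0,0],[0,0,0]],[0,[0,0,0],[0,0,0]],[0,[0,0,0],[0,0,0]]]' > mv.in && python3 drive.py mv.in | head -1; python3 -c "
from station import arm
print(arm.finish_job())"
```

```text
time_s: 22.72
the job is handed in; nothing more can be done
None
```

The job is handed in after about 23 s of the 67 s: the jar stands in the well, the cover is shut against its stop, the dial reads the fifth click and the start button was pressed fully in and has come back out; no verdict was returned.

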